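# Post the portable drive through the collection box's flap

### The arm

A 6-joint arm with a two-finger parallel gripper is mounted at the origin on the work surface. World frame = base frame: x ahead of the robot, y to its left, z up, the work surface at z = 0. Lengths are in m, angles in rad, forces in N, time in s.
With the tool pointing down it reaches from about 0.35 to 0.775 m from the base axis. Payload 7.3 kg.
Tool frame: the origin (TCP) lies on the centre line of the jaws, within the pads' length; the fingertips stand r.tips_ahead ahead of it and the grasp point (between the pads) is the TCP (r.tips_ahead is the distance from the TCP to the fingertips, in m); z points along the fingers, x is the direction in which the jaws open and shut, and the axes are right-handed (so a half turn about z gives the same grasp; the last joint's range is limited). The gripper opens to 92 mm and grips with 3 to 60 N. Pads are 19 mm wide; open, the fingers measure 130 mm over their backs; the gripper's body (75 mm by 190 mm) begins 47 mm behind the grasp point.
Start: joints at [1.037, 0.342, 1.524, -0, 1.275, -0.146], TCP at [0.199, 0.486, 0.246] pointing down, gripper open.
Joint ranges: [-2.53, 2.53], [-0.77, 2.02], [0.04, 2.7], [-1, 4.14], [0.28, 2.66], [-3.11, 3.11]. Speed limits (rad/s): [2.57, 2.57, 3.14, 3.14, 3.14, 3.14].

### API

Orientations are given as a rotation vector (axis times angle).
In Python, from rig import r, hand, readout, cams gives the robot as it stands. Calls block until the motion is done:
- r.move_ptp(position, orientation): joint-space move of the TCP to a pose.
- r.move_l(position, rotation=None, feed=0.15): straight line of the TCP; rotation=None keeps the orientation; feed is the mean speed in m/s.
- r.move_j(angles): joint-space move.
- hand.set_gripper(opening, strength=None): finger opening in m; strength is the grip in N (None keeps the last); returns when the fingers have stopped.
- r.hold(seconds).
- r.inverse_kinematics(position, orientation): joint angles nearest the present ones, or None.
- readout.observe(): the state.
- cams.camera(name): name is "scene" or "top" or "wrist"; returns the picture (384x512x3 uint8, red, green, blue); there is no depth.
- cams.camera_params(name): a dict with "intrinsics" (3x3 intrinsics, pixels), "dist_coeffs" ([k1, k2, p1, p2, k3] as OpenCV has them; the pictures are not rectified), "position" and "orientation" of the camera in the world. Camera axes: x right, y down, z forward; pixel columns grow to the right and rows downward; lengths in m; the calibration is good to about 2 mm. A picture is of the moment at which its call begins: read the wrist's pose just before it. camera_params takes no time and is no camera call; for the wrist camera it gives the pose at the moment of the call.
A pose or a line that the arm cannot do raises r.Unreachable and nothing moves.
- r.sign_off(): hands the job in, once; it reports no verdict.
The state is a dict: "clock": time; "joints": joint angles; "qd": joint speeds; "effort": joint torques, N m; "tool_pos": TCP position; "orientation": TCP orientation; "wrist_force": force on the tool from outside, world axes, zero at the start; "wrist_torque": the same for the moment, N m; "width": finger opening in m.
Only numpy, scipy, OpenCV 4.12 (cv2) and the standard library are available. Lean on these libraries where they do the work, as an engineer would, in place of code of your own. Each camera call takes 0.05 s, during which the arm holds its last target.

### The job

A portable hard drive has been left on the ledge of the grey collection box, to one side of its mouth. With your fingertips slide it along the ledge until it is in front of the flap, push it in through the flap until it drops down the chute inside, then take your fingers out so that the flap falls shut behind it. Do not pick the drive up or flick it, and leave the stamp and the other things on the desk where they are.

Things in the scene. Friction and masses are not known exactly. Their poses are not given: they have to be found in the camera images.
- mouth (a point): Middle of the mouth's lower edge, on the box's front at the ledge's surface, 110 mm above the desk. x points level into the box, y left along its front, z up. The mouth is 135 wide (y = -67.5 to 67.5) and 60 high; the front is plain upright steel beside it and in a 5 mm strip above it. To reach in under that strip, lean the hand back a little (20 degrees is enough), fingertips leading into the box.
- ledge_edge (a point): Middle of the ledge's front edge. The ledge is a flat steel shelf without a rim, 460 wide (along the mouth's y), 175 deep from this edge to the box's front, open below, 110 above the desk. The grey box behind it is fixed, 460 wide, 280 deep; its clear-windowed top starts 65 above the ledge at the front and slopes up at 12 degrees to the back. Same axes as the mouth.
- sill_end (a point): Middle of the inner end of the level sill, 50 mm behind the mouth. The ledge goes on level to here through the mouth, between cheeks 135 apart; then a chute falls at 48 degrees to the box's floor. The drive tips and slides down by itself once its middle is some mm past this point, so its near end must be pushed to the box's front or about 10 mm into the mouth. Same axes as the mouth.
- flap (a joint): Aluminium flap in the mouth, 129 wide, 56 high, 80 g, hinged along its top 60 above the ledge and 5 behind the front. 0 rad: hanging shut; it grows as the lower edge swings into the box (to 1.35), never outwards. Under a newton opens it, so the drive pushes it open. It lies on whatever is under it and falls shut by its weight within about a second when that is gone.
- drive: Portable hard drive: a flat black block with a thin aluminium plate on top, 110 long (own x), 76 wide (own y), 24 high, about 0.26 kg. It lies flat on the ledge with its long side roughly along the mouth's x, to the left or the right of the mouth. Origin: centre of its underside, own z up. Friction on the ledge is about 0.6.
- stamp: Wooden hand stamp standing on the ledge at the other side of the mouth: foot 50 x 30, turned grip, 70 high. Origin: centre of its underside. Leave it.
- inkpad: Closed ink pad on the desk, 79 x 114 x 20. Origin: centre of its underside. Leave it.
- tape: Roll of tape lying flat on the desk, 90 across, 48 high. Origin: centre of its underside. Leave it.
- stapler: Stapler on the desk, 135 x 36, 43 high. Origin: centre of its underside. Leave it.
- mug: White mug on the desk, 80 across, 95 high. Origin: centre of its underside. Leave it.
- jar: Amber jar with a lid on the desk, 60 across, 75 high. Origin: centre of its underside. Leave it.
- marker: Flat marker lying on the desk, 130 long, 24 wide, 15 high. Origin: under its barrel's middle. Leave it.
There are look-alikes about, which are no part of the job. Of the things that look like the drive, the smaller one is meant.

How it is judged:
On the way, in this order (a step that is already met when the one before it is completed fails the run):
1. the drive has been slid along the ledge to in front of the mouth (y of drive in the frame of mouth between -0.035 and 0.035 m and x of drive in the frame of mouth below 0.02 m and z of drive in the frame of mouth above -0.01 m), for 0.1 s.
2. the drive, still flat on the ledge, has pushed the flap open (value of joint flap above 0.5 rad and x of drive in the frame of mouth above -0.04 m and z of drive in the frame of mouth above -0.01 m and angle between drive's own z axis and vertical below 0.2 rad), for 0.05 s.
3. the drive has dropped down the chute (x of drive in the frame of mouth between 0.055 and 0.275 m and z of drive in the frame of mouth below -0.03 m), for 0.1 s.
At the end, for the whole second after the job is handed in: The drive lies at rest inside the box, below the level of the ledge (its origin over 30 mm lower), and the flap hangs shut (under 0.06 rad) (all of step 3 and value of joint flap below 0.06 rad and linear speed of drive below 0.03 m/s); the robot touches nothing.
It fails at once if the drive is lifted off the ledge (its underside's centre over 20 mm above it) or tipped up over 0.4 rad in front of the mouth (z of drive in the frame of mouth above 0.02 m or (x of drive in the frame of mouth below -0.02 m and angle between drive's own z axis and vertical above 0.4 rad)).
It fails at once if the drive is flicked: faster than 0.6 m/s while it is still on the ledge (linear speed of drive above 0.6 m/s and x of drive in the frame of mouth below 0.02 m).
It fails at once if the stamp or another of the things standing about is moved more than 30 mm (distance of any of stamp, inkpad, tape, stapler, mug, jar, marker from where it was at the start of the episode above 0.03 m).
It also fails if it takes over 54 s, if anything falls off the work surface, if the arm or the gripper's body presses on something with over 40 N, if the wrist force passes 120 N, or if a joint passes its speed limit or range.

## Working session

There is one attempt and no reset: what is moved stays moved. The work goes in short steps, each a Python script; the robot and the scene stay as the last script left them, time stands still between calls to the robot, and variables do not carry over. Pictures are saved under pics/ and viewed, and the job is handed in when it is done.

```bash
ls; mkdir -p pics; python3 - <<'E'
from rig import r,hand,readout,cams
import cv2
s=readout.observe();print(s['clock'],s['tool_pos'],s['orientation'],r.tips_ahead)
for n in ("scene","top","wrist"):
    p=cams.camera_params(n);im=cams.camera(n)
    cv2.imwrite(f"pics/{n}0.png",im[:,:,::-1]);print(n,p)
E
```

```text
pics
0.0 [0.19831416 0.48569605 0.24504596] [ 2.60727664e+00  1.75142090e+00 -2.15657090e-03] 0.019
scene {'intrinsics': array([[474.18584112,   0.        , 246.52514404],
       [  0.        , 474.18584112, 181.27409966],
       [  0.        ,   0.        ,   1.        ]]), 'dist_coeffs': array([0.00580811, 0.        , 0.        , 0.        , 0.        ]), 'position': array([ 1.22506402, -0.84820256,  1.25517235]), 'orientation': array([-2.25196642, -0.83997779,  0.31502551])}
top {'intrinsics': array([[437.08504418,   0.        , 247.12237911],
       [  0.        , 437.08504418, 193.09490611],
       [  0.        ,   0.        ,   1.        ]]), 'dist_coeffs': array([0.01810028, 0.        , 0.        , 0.        , 0.        ]), 'position': array([0.31012733, 0.01906828, 1.54148205]), 'orientation': array([-2.14927457,  2.10367995, -0.19132174])}
wrist {'intrinsics': array([[288.4943334 ,   0.        , 259.23516684],
       [  0.        , 288.4943334 , 187.79174143],
       [  0.        ,   0.        ,   1.        ]]), 'dist_coeffs': array([-0.00740492,  0.        ,  0.        ,  0.        ,  0.        ]), 'position': array([0.13770542, 0.51032405, 0.38378483]), 'orientation': array([2.43041477, 1.63353305, 0.20181118])}
```

View pics/scene0.png

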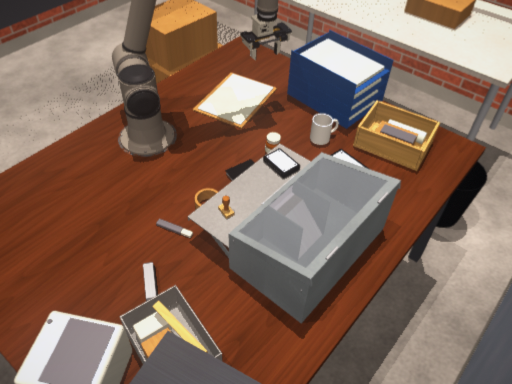

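View pics/top0.png

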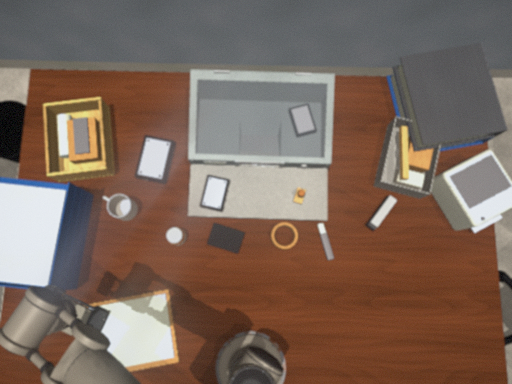

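View pics/wrist0.png

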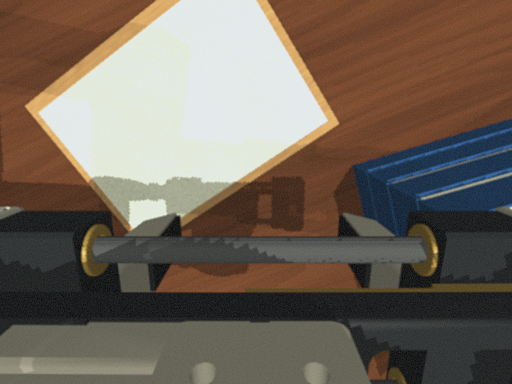

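The top view shows the ledge at about (189–328, 163–220), the drive at (214,193) on its left and the stamp at (300,195). The larger look-alike lies on the desk at (154,158). Next I'll measure them.

```bash
cat > h.py <<'E'
import numpy as np,cv2
from scipy.spatial.transform import Rotation as R
def ray(p,uv):
    n=cv2.undistortPoints(np.array(uv,float).reshape(-1,1,2),p['intrinsics'],p['dist_coeffs']).reshape(-1,2)
    d=np.c_[n,np.ones(len(n))]
    return R.from_rotvec(p['orientation']).apply(d)
def plane(p,uv,z):
    d=ray(p,uv);o=p['position'];return o+d*((z-o[2])/d[:,2])[:,None]
def proj(p,X):
    Rm=R.from_rotvec(p['orientation']).inv();t=-Rm.apply(p['position'])
    return cv2.projectPoints(np.array(X,float).reshape(-1,1,3),Rm.as_rotvec(),t,p['intrinsics'],p['dist_coeffs'])[0].reshape(-1,2)
E
python3 - <<'E'
import cv2
im=cv2.imread('pics/top0.png');c=im[145:245,175:345]
cv2.imwrite('pics/topc.png',cv2.resize(c,None,fx=4.7,fy=4.7,interpolation=cv2.INTER_CUBIC))
im=cv2.imread('pics/scene0.png');c=im[120:260,180:350]
cv2.imwrite('pics/scenec.png',cv2.resize(c,None,fx=4,fy=4,interpolation=cv2.INTER_CUBIC))
E
```

```text
(no output)
```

View pics/topc.png

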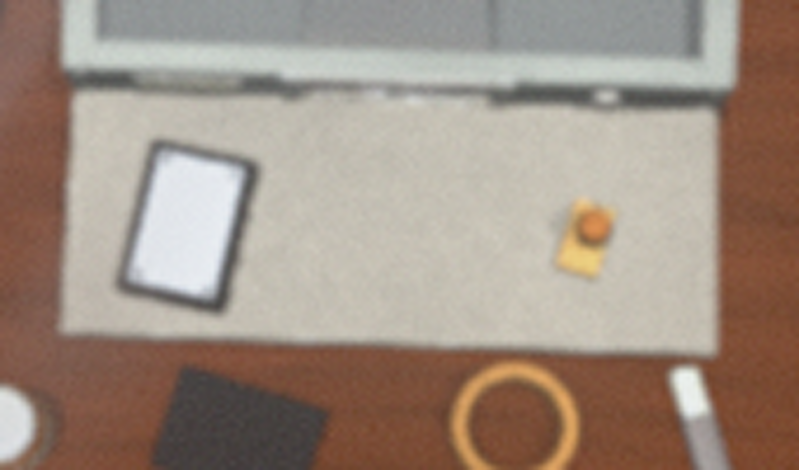

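View pics/scenec.png

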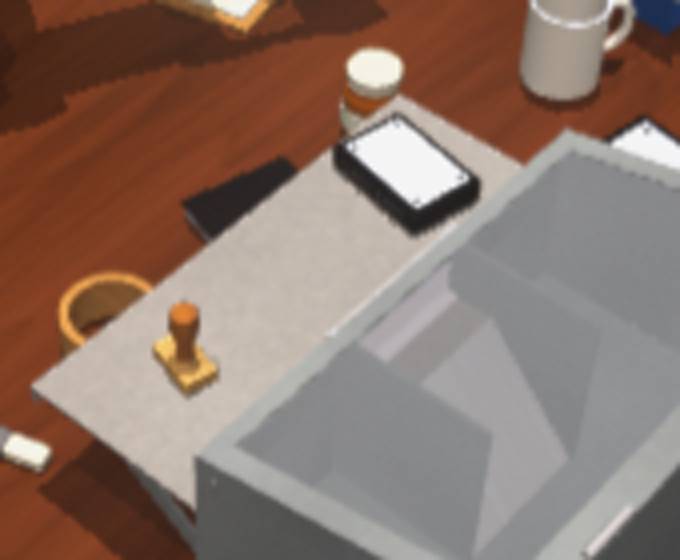

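Corners as read in the 4.7× crop: ledge front edge (60,334) and (716,355). The drive's top corners are (157,141), (258,163), (222,311) and (118,289).

```bash
cat > m.py <<'E'
from rig import *
from h import *
p=cams.camera_params('top')
f=lambda a:(np.array(a,float)+.5)/4.7-.5+[175,145]
fr=plane(p,f([[60,334],[716,355],[72,90],[722,105]]),.11);print(fr.round(4))
e=fr[0]-fr[1];print('width',np.linalg.norm(e));y=e/np.linalg.norm(e);yaw=np.arctan2(-y[0],y[1]);print('yaw',yaw)
mid=(fr[0]+fr[1])/2;x=np.array([np.cos(yaw),np.sin(yaw),0]);
mouth=mid+.175*x;print('edge',mid,'mouth',mouth, 'back depth',(fr[2:]-mid)@x, (fr[2:]-mid)@y)
dr=plane(p,f([[157,141],[258,163],[222,311],[118,289]]),.134)
for c in list(dr)+[dr.mean(0)]: print('drive in mouth',((c-mouth)@x).round(4),((c-mouth)@y).round(4))
d=(dr[0]+dr[1]-dr[2]-dr[3])/2;print(np.linalg.norm(d),np.linalg.norm(dr[0]-dr[1]),'drive yaw rel',np.arctan2(d[1],d[0])-yaw)
st=plane(p,f([[585,240]]),.11)[0];print('stamp',(st-mouth)@x,(st-mouth)@y)
ps=cams.camera_params('scene')
print('scene check', proj(ps,[fr[0],fr[1],mouth,mouth+.0675*y+[0,0,.0],mouth-.0675*y])-[180,120])
E
python3 m.py
```

```text
[[ 0.4912  0.2184  0.11  ]
 [ 0.4863 -0.2414  0.11  ]
 [ 0.6674  0.2179  0.11  ]
 [ 0.6663 -0.2477  0.11  ]]
width 0.4598384637680051
yaw -0.010672815219253982
edge [ 0.48874887 -0.01147251  0.11      ] mouth [ 0.6637389  -0.01334022  0.11      ] back depth [0.17614697 0.18009904] [ 0.23127404 -0.23433585]
drive in mouth -0.0396 0.1663
drive in mouth -0.0531 0.0948
drive in mouth -0.1584 0.1156
drive in mouth -0.1454 0.1882
drive in mouth -0.0991 0.1412
0.10766896981464008 0.07269909455353032 drive yaw rel -0.19962178765426633
stamp -0.09619235832337655 -0.13744074194315894
scene check [[ 98.83275369  22.46153597]
 [  6.94973693  95.51918262]
 [ 96.97068677  82.43141446]
 [109.81660002  70.87982952]
 [ 83.50948727  94.53709355]]
```

```bash
cat >> h.py <<'E'
yaw=-.0085
M=np.array([.6637,-.0128,.11])
ex=np.array([np.cos(yaw),np.sin(yaw),0]);ey=np.array([-np.sin(yaw),np.cos(yaw),0]);ez=np.array([0,0,1.])
TA=.019
def pose(tx,ty,tz,jaw,lean=0):
    """tip centre in mouth frame; jaw 'x' or 'y'; lean back in rad (jaw y)"""
    z=np.sin(lean)*ex-np.cos(lean)*ez
    x=ex if jaw=='x' else ey
    Rm=np.c_[x,np.cross(z,x),z]
    return M+tx*ex+ty*ey+tz*ez-TA*z, R.from_matrix(Rm).as_rotvec()
E
python3 - <<'E'
from rig import *
from h import *
hand.set_gripper(.06)
r.move_ptp(*pose(-.105,.222,.12,'x'))
r.move_l(pose(-.105,.222,.007,'x')[0],feed=.12)
s=readout.observe();print(s['clock'],s['tool_pos'],s['wrist_force'],s['width'])
for n in ('top','scene'): cv2.imwrite(f'pics/{n}1.png',cams.camera(n)[:,:,::-1])
a=cv2.imread('pics/top1.png')[130:250,160:340];b=cv2.imread('pics/scene1.png')[110:250,190:370]
cv2.imwrite('pics/c1.png',np.vstack([cv2.resize(a,(450,300),interpolation=2),cv2.resize(b,(450,300),interpolation=2)]))
E
```

```text
3.625 [0.56106229 0.21029706 0.13683222] [1.2094527  0.17719042 0.35732512] 0.06011324276512058
```

View pics/c1.png

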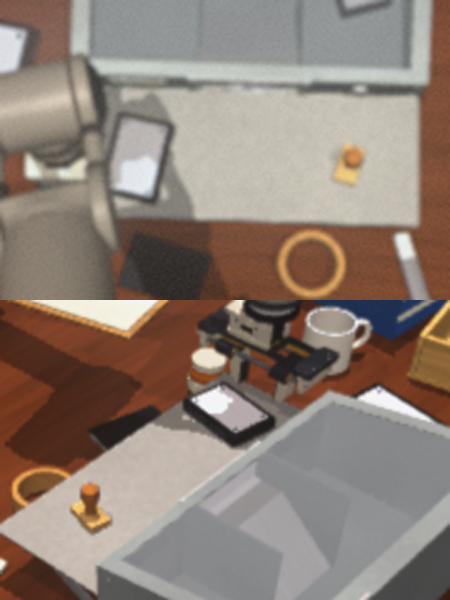

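The fingers stand left of the drive and clear of it, and nothing has moved. Now the sideways push.

```bash
python3 - <<'E'
from rig import *
from h import *
r.move_l(pose(-.105,.12,.007,'x')[0],feed=.06)
s=readout.observe();print(s['clock'],s['wrist_force'])
r.move_l(pose(-.105,.0545,.007,'x')[0],feed=.06)
s=readout.observe();print(s['clock'],s['tool_pos'],s['wrist_force'])
r.hold(.2)
r.move_l(pose(-.105,.075,.007,'x')[0],feed=.06)
r.move_l(pose(-.105,.075,.12,'x')[0],feed=.15)
r.move_ptp(*pose(-.23,.0,.10,'y',.38))
s=readout.observe();print(s['clock'],s['wrist_force'])
for n in ('top','scene'): cv2.imwrite(f'pics/{n}2.png',cams.camera(n)[:,:,::-1])
a=cv2.imread('pics/top2.png')[130:250,160:340];b=cv2.imread('pics/scene2.png')[110:250,190:370]
cv2.imwrite('pics/c2.png',np.vstack([cv2.resize(a,(450,300),interpolation=2),cv2.resize(b,(450,300),interpolation=2)]))
E
```

```text
5.575 [-0.57242846  0.22725127  0.80131162]
6.8167 [0.55904129 0.04256876 0.13586026] [-0.53585835 -0.14329582  0.31198222]
10.0833 [ 0.0149602  -0.11643523  1.08509635]
```

View pics/c2.png

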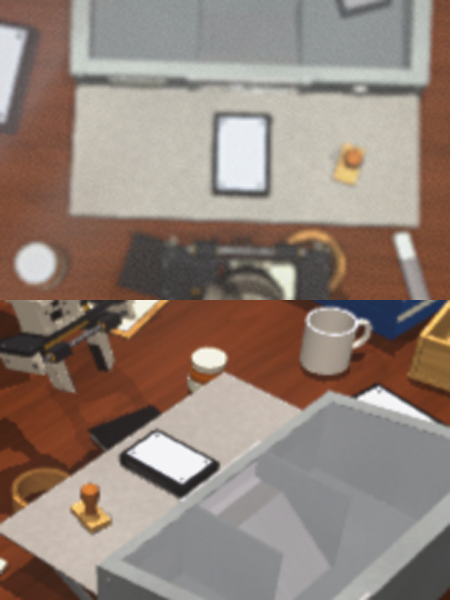

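The drive is now square in front of the mouth, with its corners in the crop at about (213,112), (270,113), (268,195) and (212,193). I'll measure it.

```bash
python3 - <<'E'
from rig import *
from h import *
p=cams.camera_params('top')
uv=(np.array([[213,112],[270,113],[268,195],[212,193]])+.5)/2.5-.5+[160,130]
d=plane(p,uv,.134)-M
print((d@ex).round(4),(d@ey).round(4),(d@ex).mean(),(d@ey).mean())
# try reachability
for tx in (-.2,-.1,0,.005): print(r.inverse_kinematics(*pose(tx,.005,.008,'y',.38)))
E
```

```text
[-0.0352 -0.0343 -0.1437 -0.1432] [ 0.0442 -0.031  -0.0307  0.0422] -0.08909319487380281 0.0061934169226715045
[-0.23751023  0.21074871  2.15920129  0.21336093  0.40897126 -1.98021102]
[-0.18556566  0.36588106  1.91298988  0.13871815  0.49212777 -1.85789775]
[-0.15289165  0.51766261  1.64159033  0.09357251  0.60798345 -1.78189324]
[-0.1515726   0.52537892  1.62718163  0.09185453  0.6145453  -1.77890581]
```

```bash
python3 - <<'E'
from rig import *
from h import *
hand.set_gripper(.032)
L=.38
r.move_l(pose(-.2,.006,.04,'y',L)[0],feed=.12)
r.move_l(pose(-.185,.006,.008,'y',L)[0],feed=.1)
s=readout.observe();print(s['clock'],s['wrist_force'])
r.move_l(pose(-.075,.006,.008,'y',L)[0],feed=.06)
s=readout.observe();print(s['clock'],s['wrist_force'])
r.move_l(pose(-.03,.006,.008,'y',L)[0],feed=.05)
s=readout.observe();print(s['clock'],s['tool_pos'],s['wrist_force'])
for n in ('top','scene'): cv2.imwrite(f'pics/{n}3.png',cams.camera(n)[:,:,::-1])
a=cv2.imread('pics/top3.png')[90:210,160:340];b=cv2.imread('pics/scene3.png')[110:250,190:370]
cv2.imwrite('pics/c3.png',np.vstack([cv2.resize(a,(450,300),interpolation=2),cv2.resize(b,(450,300),interpolation=2)]))
E
```

```text
12.0583 [-0.72740636  0.79160963  0.87448117]
14.0417 [-1.28610951  0.02282141  0.40091898]
15.0917 [ 0.62686039 -0.00651822  0.13583729] [-0.53571308  0.99229952 -0.30973123]
```

View pics/c3.png

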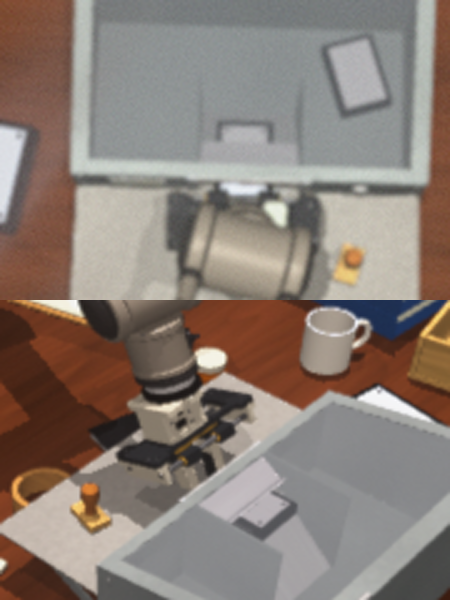

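The drive has gone straight through the flap: its front end shows at about (245,130) in the top crop, with the flap lying on it. I'll push it the rest of the way in small steps.

```bash
python3 - <<'E'
from rig import *
from h import *
L=.38
ims=[]
for tx in (-.012,-.004,.003):
    r.move_l(pose(tx,.006,.008,'y',L)[0],feed=.04); r.hold(.4)
    s=readout.observe();print(s['clock'],s['wrist_force'])
    b=cams.camera('scene')[:,:,::-1][120:260,200:350];ims.append(cv2.resize(b,(262,245)))
a=cv2.resize(cams.camera('top')[:,:,::-1][90:210,160:340],(450,300))
cv2.imwrite('pics/c4.png',np.vstack([np.hstack(ims),np.pad(a,((0,0),(0,336),(0,0)))]))
E
```

```text
16.1917 [-0.35917324  0.69170647  0.48146548]
16.9917 [ 0.8524792  -0.03650158 -0.20237113]
17.7667 [ 0.04316624 -0.3102171  -0.6717601 ]
```

View pics/c4.png

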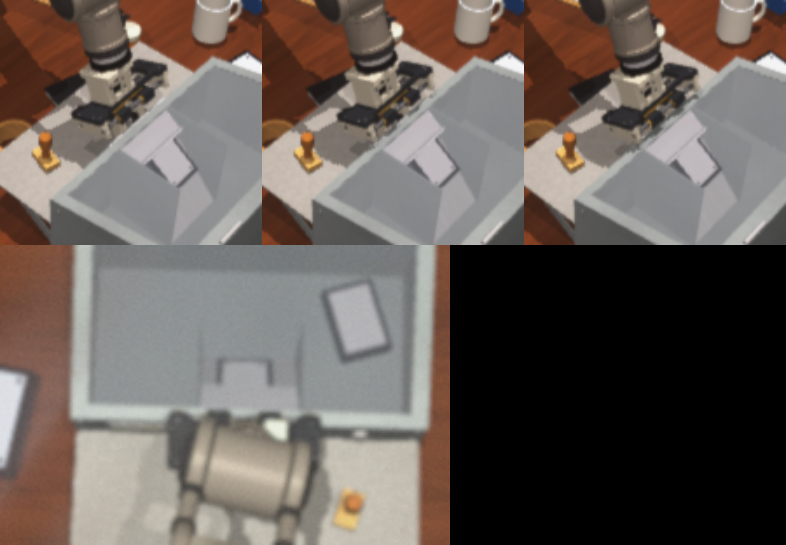

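```bash
python3 - <<'E'
from rig import *
from h import *
p=cams.camera_params('top');s=cams.camera_params('scene')
print((plane(p,[[258,136]],.134)-M)@ex)
im=cams.camera('scene')[:,:,::-1].copy()
def box(c,col):
    pts=[M+(c+dx)*ex+(.006+dy)*ey+ez*.024 for dx,dy in((-.055,-.038),(.055,-.038),(.055,.038),(-.055,.038))]
    return proj(s,pts)
q=box(.066,0);print(q)
cv2.imwrite('pics/s5.png',cv2.resize(im[140:260,220:350],None,fx=5,fy=5,interpolation=2))
cv2.imwrite('pics/t5.png',cv2.resize(cams.camera('top')[:,:,::-1][110:190,200:310],None,fx=6,fy=6,interpolation=2))
E
```

```text
[0.09824021]
[[273.92776839 204.81009068]
 [302.34422803 223.23287293]
 [316.89342388 208.89735479]
 [288.75734348 191.4218574 ]]
```

View pics/s5.png

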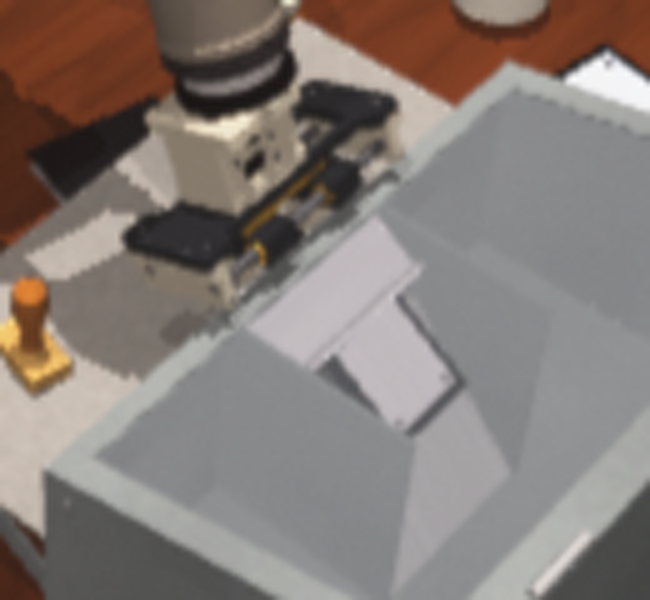

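View pics/t5.png

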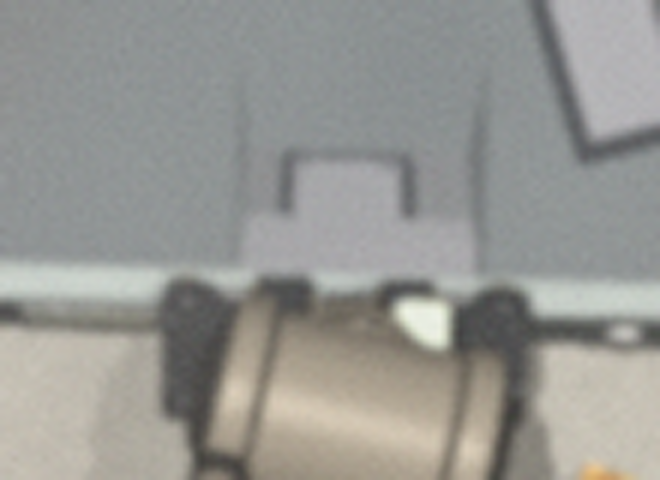

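```bash
python3 - <<'E'
from rig import *
from h import *
p=cams.camera_params('top');s=cams.camera_params('scene')
def tri(a,b):
    d1=ray(p,[a])[0];d2=ray(s,[b])[0];A=np.c_[d1,-d2]
    t=np.linalg.lstsq(A,s['position']-p['position'],rcond=None)[0]
    P=p['position']+d1*t[0];Q=s['position']+d2*t[1];m=(P+Q)/2-M
    print((m@ex).round(4),(m@ey).round(4),m[2].round(4),'gap',np.linalg.norm(P-Q).round(4))
tri((247.5,135),(312.4,216.3));tri((268.3,135.3),(302,227))
E
```

```text
0.1129 0.0398 -0.0147 gap 0.0007
0.1146 -0.0281 -0.0046 gap 0.0094
```

Two-view triangulation puts the drive's front top edge at x≈0.113, z≈−0.01. So it has tipped about 30° over the sill but hasn't slid. I'll lean the hand back further, to clear the strip above the mouth, and push a little more.

```bash
python3 - <<'E'
from rig import *
from h import *
ims=[]
L=.55
r.move_l(*pose(.002,.006,.010,'y',L),feed=.03)
for tx in (.008,.014):
    r.move_l(pose(tx,.006,.012,'y',L)[0],feed=.03); r.hold(.4)
    s=readout.observe();print(s['clock'],s['wrist_force'])
    b=cams.camera('scene')[:,:,::-1][130:260,210:350];ims.append(cv2.resize(b,(380,353),interpolation=2))
cv2.imwrite('pics/c6.png',np.hstack(ims))
E
```

```text
19.1 [ 0.39797841 -0.05371927  0.5260571 ]
19.9 [0.435318   0.2153714  0.87997101]
```

View pics/c6.png

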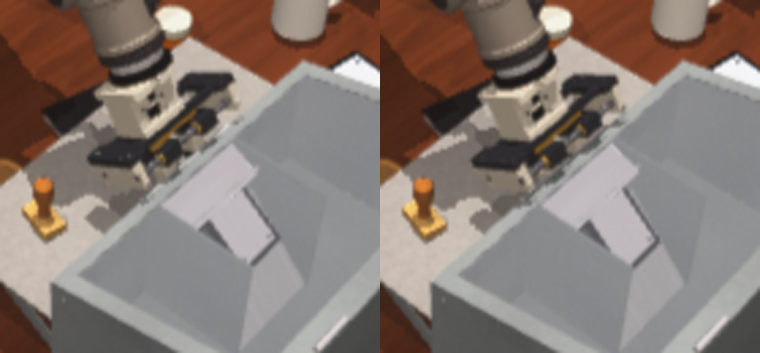

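The drive moved only slightly; the fingertips are sliding in under its raised near end. I'll back off a little and see how it settles.

```bash
python3 - <<'E'
from rig import *
from h import *
r.move_l(pose(-.012,.006,.012,'y',.55)[0],feed=.04); r.hold(.3)
s=readout.observe();print(s['clock'],s['wrist_force'])
b=cams.camera('scene')[:,:,::-1][130:260,210:350];t=cams.camera('top')[:,:,::-1][110:190,200:310]
cv2.imwrite('pics/c7.png',np.vstack([cv2.resize(b,(600,325*1),interpolation=2)[:,:],cv2.resize(t,(600,270),interpolation=2)]))
cv2.imwrite('pics/s7.png',cv2.resize(b,None,fx=4.5,fy=4.5,interpolation=2))
E
```

```text
21.05 [-0.77551335 -0.39408166 -1.31163793]
```

View pics/s7.png

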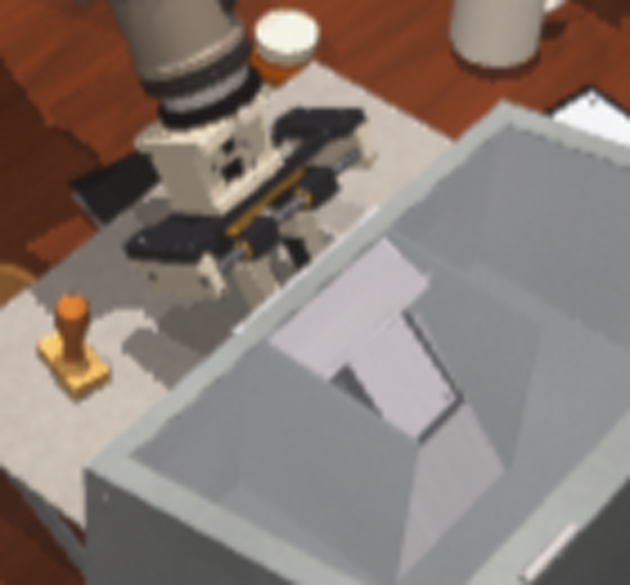

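```bash
python3 - <<'E'
from rig import *
from h import *
t=cams.camera('top')[:,:,::-1][110:190,200:310]
cv2.imwrite('pics/t8.png',cv2.resize(t,None,fx=7,fy=7,interpolation=2))
E
```

```text
(no output)
```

View pics/t8.png

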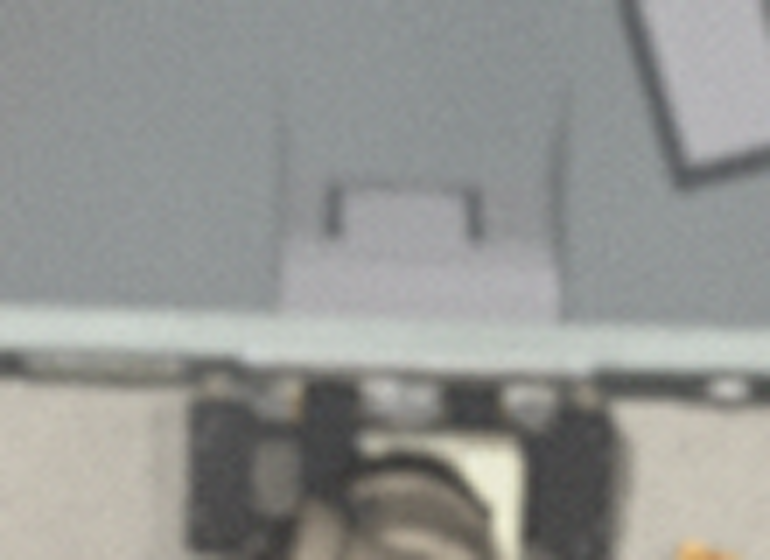

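```bash
cat >> h.py <<'E'
def tri(p,s,a,b):
    d1=ray(p,[a])[0];d2=ray(s,[b])[0];A=np.c_[d1,-d2]
    t=np.linalg.lstsq(A,s['position']-p['position'],rcond=None)[0]
    P=p['position']+d1*t[0];Q=s['position']+d2*t[1];m=(P+Q)/2-M
    return np.array([m@ex,m@ey,m[2],np.linalg.norm(P-Q)]).round(4)
E
python3 - <<'E'
from rig import *
from h import *
p=cams.camera_params('top');s=cams.camera_params('scene')
f=lambda a:(np.array(a)+.5)/7-.5+[200,110]
g=lambda a:(np.array(a)+.5)/4.5-.5+[210,130]
print(tri(p,s,f((328,182)),g((462,400))),tri(p,s,f((480,185)),g((418,441))))
print('flap',tri(p,s,f((283,240)),g((428,282))),tri(p,s,f((558,245)),g((333,378))))
# pixel predictions for hypotheses of drive centre s past sill & tilt
for a in (.058,.062,.066):
  for th in (.4,.55,.7,.84):
    X=[M+ex*(.05+a*np.cos(th)+.024*np.sin(th))+ey*(.006+w)+ez*(-a*np.sin(th)+.024*np.cos(th)) for w in(.038,-.038)]
    print(a,th,((proj(p,X)-[200,110])*7).round().tolist(),((proj(s,X)-[210,130])*4.5).round().tolist())
E
```

```text
[ 0.1138  0.0426 -0.0273  0.0033] [ 0.1146 -0.0269 -0.0091  0.0121]
flap [0.0616 0.0618 0.0431 0.0046] [ 0.0655 -0.0627  0.0514  0.0084]
0.058 0.4 [[324.0, 166.0], [480.0, 171.0]] [[467.0, 372.0], [402.0, 436.0]]
0.058 0.55 [[324.0, 174.0], [479.0, 178.0]] [[465.0, 380.0], [400.0, 444.0]]
0.058 0.7 [[324.0, 184.0], [478.0, 188.0]] [[461.0, 386.0], [396.0, 450.0]]
0.058 0.84 [[324.0, 195.0], [477.0, 200.0]] [[455.0, 391.0], [391.0, 455.0]]
0.062 0.4 [[325.0, 160.0], [480.0, 165.0]] [[471.0, 376.0], [406.0, 440.0]]
0.062 0.55 [[324.0, 169.0], [479.0, 173.0]] [[468.0, 384.0], [404.0, 448.0]]
0.062 0.7 [[324.0, 180.0], [478.0, 184.0]] [[464.0, 391.0], [399.0, 455.0]]
0.062 0.84 [[324.0, 192.0], [477.0, 196.0]] [[458.0, 396.0], [394.0, 460.0]]
0.066 0.4 [[325.0, 154.0], [480.0, 159.0]] [[475.0, 380.0], [410.0, 444.0]]
0.066 0.55 [[325.0, 163.0], [479.0, 168.0]] [[472.0, 388.0], [407.0, 453.0]]
0.066 0.7 [[325.0, 175.0], [478.0, 180.0]] [[467.0, 396.0], [403.0, 459.0]]
0.066 0.84 [[324.0, 189.0], [477.0, 193.0]] [[461.0, 401.0], [397.0, 464.0]]
```

The visible left corner fits a tilt of about 0.75 rad with the drive's middle 12 mm past the sill. The flap is at its upper limit, so the rear top corner is jammed under it and held by friction. I need a steeper lean so the fingertips can push on the rear face, down the slope. Checking what leans the arm can reach.

```bash
python3 - <<'E'
from rig import *
from h import *
print(readout.observe()['joints'].round(2))
for L in (.55,.65,.75,.85,.95,1.1):
    for jy in(1,-1):
        P,o=pose(.02,.006,.028,'y',L)
        if jy<0: o=(R.from_rotvec(o)*R.from_euler('z',np.pi)).as_rotvec()
        q=r.inverse_kinematics(P,o);print(L,jy,None if q is None else np.round(q,2))
E
```

```text
[-0.17  0.46  1.83  0.27  0.32 -1.96]
0.55 1 [-0.16  0.48  1.73  0.2   0.4  -1.89]
0.55 -1 [-0.16  0.48  1.73  0.2   0.4   1.25]
0.65 1 None
0.65 -1 None
0.75 1 None
0.75 -1 None
0.85 1 None
0.85 -1 None
0.95 1 [-0.19  0.51  2.05  2.73  0.38  1.84]
0.95 -1 [-0.19  0.51  2.05  2.73  0.38 -1.3 ]
1.1 1 [-0.2   0.58  2.13  2.86  0.68  1.7 ]
1.1 -1 [-0.2   0.58  2.13  2.86  0.68 -1.44]
```

```bash
python3 - <<'E'
from rig import *
from h import *
L=.95
def pz(d,cx=.0245,cz=.028):   # tip centre d back along tool axis
    P,o=pose(cx-d*np.sin(L),.006,cz+d*np.cos(L),'y',L)
    return P,(R.from_rotvec(o)*R.from_euler('z',np.pi)).as_rotvec()
r.move_l(pose(-.06,.006,.014,'y',.55)[0],feed=.1)
r.move_l(pose(-.17,.006,.16,'y',.55)[0],feed=.2)
r.move_ptp(*pz(.16))
s=readout.observe();print(s['clock'],s['joints'].round(2))
for d in (.06,.03,.015): 
    r.move_l(pz(d)[0],feed=.08)
s=readout.observe();print(s['clock'],s['wrist_force'])
b=cams.camera('scene')[:,:,::-1][130:260,210:350]
cv2.imwrite('pics/s9.png',cv2.resize(b,None,fx=4.5,fy=4.5,interpolation=2))
E
```

```text
Traceback (most recent call last):
rig.Unreachable: the arm cannot follow that straight line within its joint ranges
```

```bash
cat > go.py <<'E'
from rig import *
from h import *
L=.95
def pz(d,cx=.0245,cz=.028):   # tip centre d back along tool axis
    P,o=pose(cx-d*np.sin(L),.006,cz+d*np.cos(L),'y',L)
    return P,(R.from_rotvec(o)*R.from_euler('z',np.pi)).as_rotvec()
E
python3 - <<'E'
from go import *
r.move_l(*pose(-.06,.006,.014,'y',.38),feed=.1)
r.move_l(pose(-.12,.006,.15,'y',.38)[0],feed=.2)
s=readout.observe();print(s['clock'],s['joints'].round(2))
for d in (.16,.1,.06,.03,0): 
    q=r.inverse_kinematics(*pz(d));print(d,None if q is None else q.round(2))
cv2.imwrite('pics/s9.png',cams.camera('scene')[:,:,::-1])
E
```

```text
22.6917 [-0.19  0.15  1.76  0.09  0.86 -1.8 ]
0.16 None
0.1 [-0.23  0.28  2.19  2.54  0.33 -1.13]
0.06 [-0.21  0.38  2.13  2.64  0.35 -1.22]
0.03 [-0.2   0.45  2.09  2.69  0.37 -1.26]
0 [-0.19  0.51  2.03  2.73  0.38 -1.29]
```

View pics/s9.png

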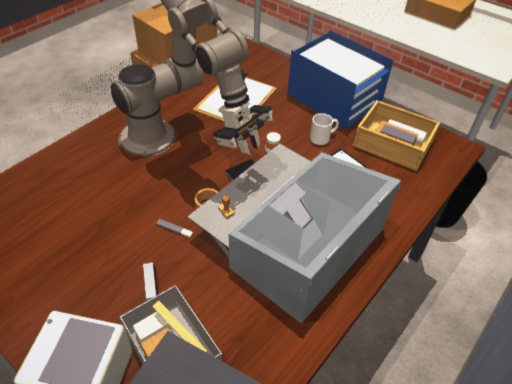

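```bash
python3 - <<'E'
from go import *
b=cams.camera('scene')[:,:,::-1][130:260,210:350];t=cams.camera('top')[:,:,::-1][110:190,200:310]
cv2.imwrite('pics/c9.png',np.hstack([cv2.resize(b,(440,409),interpolation=2),cv2.resize(t,(360,262),interpolation=2)[:,:].copy() if 0 else np.pad(cv2.resize(t,(360,262),interpolation=2),((0,147),(0,0),(0,0)))]))
E
```

View pics/c9.png

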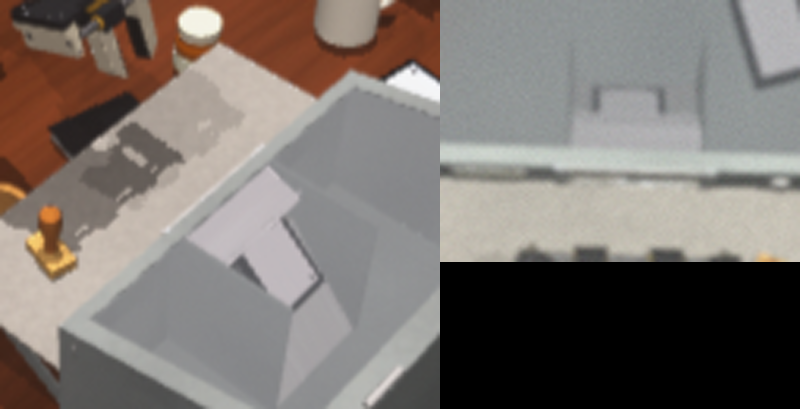

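Still jammed. I'll reconfigure the wrist higher up, then come in along the tool axis.

```bash
python3 - <<'E'
from go import *
ok=None
for x in (-.04,-.06,-.09):
  for z in (.2,.16,.12):
    P,o=pose(x,.006,z,'y',L);o=(R.from_rotvec(o)*R.from_euler('z',np.pi)).as_rotvec()
    q=r.inverse_kinematics(P,o);print(x,z,None if q is None else q.round(2))
    if q is not None and ok is None: ok=(P,o,x,z)
print(ok[2:])
r.move_l(pose(-.12,.006,.2,'y',.38)[0],feed=.2)
r.move_ptp(*ok[:2])
s=readout.observe();print(s['clock'],s['joints'].round(2))
cv2.imwrite('pics/s10.png',cams.camera('scene')[:,:,::-1])
E
```

```text
-0.04 0.2 None
-0.04 0.16 None
-0.04 0.12 None
-0.06 0.2 None
-0.06 0.16 None
-0.06 0.12 None
-0.09 0.2 None
-0.09 0.16 None
-0.09 0.12 NoneTraceback (most recent call last):
  File "<stdin>", line 8, in <module>
TypeError: 'NoneType' object is not subscriptable
```

```bash
python3 - <<'E'
from go import *
q0=np.array(readout.observe()['joints']);q=np.array(r.inverse_kinematics(*pz(.1)))
a=q0.copy();a[1]-=.25;r.move_j(a)
b=q.copy();b[1]-=.3;r.move_j(b)
s=readout.observe();print(s['clock'],s['joints'].round(2),s['tool_pos'])
cv2.imwrite('pics/s10.png',cams.camera('scene')[:,:,::-1])
E
```

```text
25.525 [-0.23 -0.01  2.19  2.54  0.33 -1.13] [ 0.57113003 -0.00130661  0.37827962]
```

View pics/s10.png

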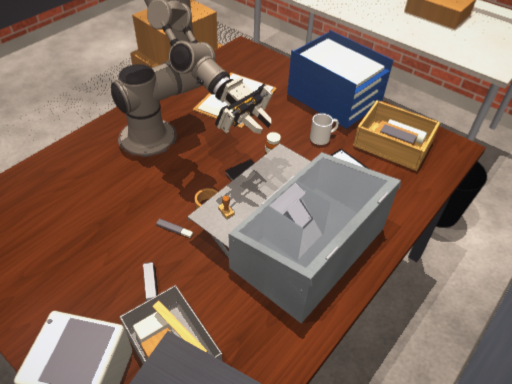

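```bash
python3 - <<'E'
from go import *
r.move_j(r.inverse_kinematics(*pz(.1)))
s=readout.observe();print(s['clock'],s['wrist_force'])
for d in (.04,.015):
    r.move_l(pz(d)[0],feed=.08)
    s=readout.observe();print(s['clock'],s['wrist_force'])
b=cams.camera('scene')[:,:,::-1][100:260,200:370]
cv2.imwrite('pics/s11.png',cv2.resize(b,None,fx=3.7,fy=3.7,interpolation=2))
E
```

```text
26.3 [0.71390695 0.69099695 0.6091732 ]
27.2 [-0.76770798 -0.37483556 -0.00583813]
27.6667 [-0.45204364  0.78312872  0.92432181]
```

View pics/s11.png

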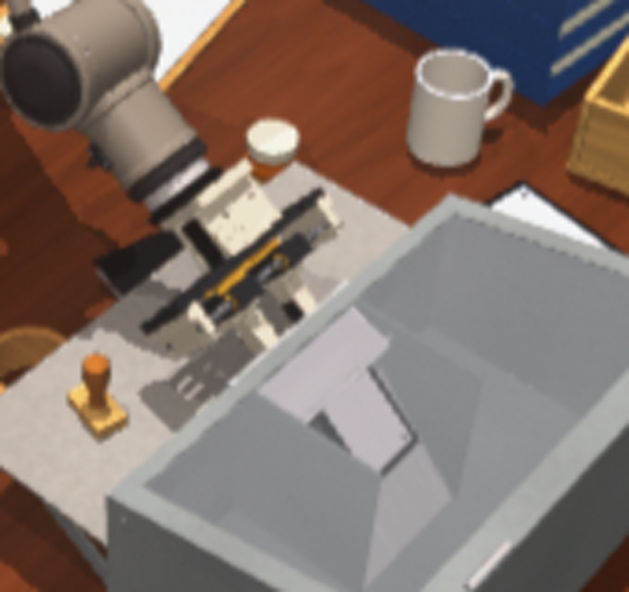

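```bash
python3 - <<'E'
from go import *
ims=[]
for d in (.005,-.003,-.011):
    r.move_l(pz(d)[0],feed=.04);r.hold(.3)
    s=readout.observe();print(s['clock'],s['wrist_force'])
    b=cams.camera('scene')[:,:,::-1][130:260,230:340];ims.append(cv2.resize(b,(262,310),interpolation=2))
cv2.imwrite('pics/s12.png',np.hstack(ims))
E
```

```text
28.4167 [-0.66499243  0.55175907 -0.34214411]
29.1167 [ 0.04044878 -0.10813782 -0.6252658 ]
29.8167 [ 0.83421995 -0.17116867 -1.36424273]
```

View pics/s12.png

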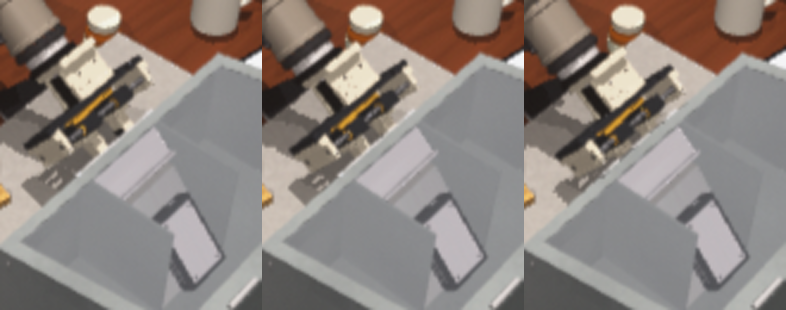

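The drive came free at the first touch and slid down the chute; it shows at the bottom at about (195,240) in the crop. Now I'll take the fingers out along the same line.

```bash
python3 - <<'E'
from go import *
r.move_l(pz(.1)[0],feed=.12)
q=np.array(readout.observe()['joints']);q[1]-=.3;r.move_j(q)
r.hold(1.2)
s=readout.observe();print(s['clock'],s['wrist_force'])
b=cams.camera('scene')[:,:,::-1][100:260,190:370];t=cams.camera('top')[:,:,::-1][80:260,150:350]
cv2.imwrite('pics/s13.png',np.hstack([cv2.resize(b,(450,400),interpolation=2),np.pad(cv2.resize(t,(350,315),interpolation=2),((0,85),(0,0),(0,0)))]))
E
```

```text
32.8667 [-0.14800013 -0.51585779 -0.25171115]
```

View pics/s13.png

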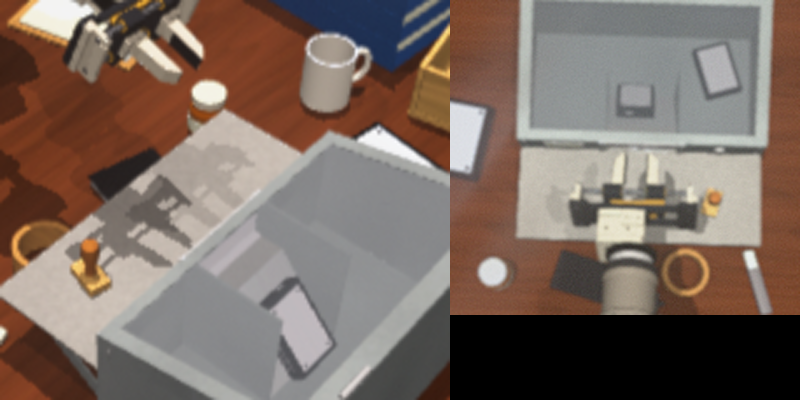

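The flap hangs shut, the drive lies at the foot of the chute and the stamp hasn't moved. One last check of the drive's position and stillness before handing in.

```bash
python3 - <<'E'
from go import *
p=cams.camera_params('top');s=cams.camera_params('scene')
a=cams.camera('scene').astype(int);r.hold(.5);b=cams.camera('scene').astype(int)
print('change in box',np.abs(a-b)[190:260,280:330].mean())
# plate left far corner & near corner, scene crop 2.5 from (190,100); top crop 1.75 from (150,80)
f=lambda u:np.array(u)/1.75+[150,80];g=lambda u:np.array(u)/2.5+[190,100]
print('top-left near corner',tri(p,s,f((168,115)),g((292,279))),'left far',tri(p,s,f((169,85)),g((334,350))))
r.sign_off();print(readout.observe()['clock'])
E
```

```text
change in box 0.3781904761904762
top-left near corner [ 0.0811  0.0471 -0.0247  0.0089] left far [ 0.1649  0.045  -0.0986  0.0007]
the job is handed in; nothing more can be done
the job is handed in; nothing more can be done
```

I slid the drive along the ledge to in front of the mouth and pushed it in through the flap. It dropped down the chute, I took the fingers out, the flap fell shut, and I handed the job in at about 33.5 s. `sign_off` gives no verdict.

- **Jam on the way:** the drive first stuck, tipped about 40° over the sill with its near end caught under the raised flap. I pulled back, turned the wrist for a steeper lean and pushed it again along the slope. It slid down at the first touch.
- **Drive in the box:** the last two-view check put its upper corners at about x 0.08 and 0.165 m from the mouth, 25 and 99 mm below the ledge. That puts its underside's centre about 80 mm below the ledge by estimate. The near corner's rays missed each other by 9 mm, so that reading is rough.
- **At rest:** two frames 0.5 s apart showed only noise inside the box.
- **Flap:** it hung shut in the pictures, but I did not measure its angle.
- **Other things:** in the last picture the stamp, mug, jar, ink pad, tape and marker looked to be where they were at the start. The stapler was outside that picture, and I did not measure any of them again.
- **Robot:** the arm was well clear of everything at the end.

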